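# Put the disc-cutter punches back in their caddy

### The job

Put the four plain solid round steel punches back into the wooden caddy, standing upright, each in its own bay by size: the thinnest in the narrowest bay, up to the thickest in the widest. The square stamps, the hollow bushing, the bowl of beads and the copper blanks do not belong there: leave them where they are, and knock nothing over.

Things in the scene. Friction and masses are not known exactly. Their poses are not given: they have to be found in the camera images.
- punch16: plain solid round steel punch (cylinder), 16 mm across and 45 mm tall, flat ends, standing at the start on a black mat 6 mm thick, among its neighbours (about 75 mm between centres); origin at the centre of its underside, z up its axis. Gripped with the fingertips 22 mm or more above its underside, the fingers clear the caddy walls.
- punch24: plain solid round steel punch (cylinder), 24 mm across and 45 mm tall, flat ends, standing at the start on a black mat 6 mm thick, among its neighbours (about 75 mm between centres); origin at the centre of its underside, z up its axis. Gripped with the fingertips 22 mm or more above its underside, the fingers clear the caddy walls.
- punch32: plain solid round steel punch (cylinder), 32 mm across and 45 mm tall, flat ends, standing at the start on a black mat 6 mm thick, among its neighbours (about 75 mm between centres); origin at the centre of its underside, z up its axis. Gripped with the fingertips 22 mm or more above its underside, the fingers clear the caddy walls.
- punch40: plain solid round steel punch (cylinder), 40 mm across and 45 mm tall, flat ends, standing at the start on a black mat 6 mm thick, among its neighbours (about 75 mm between centres); origin at the centre of its underside, z up its axis. Gripped with the fingertips 22 mm or more above its underside, the fingers clear the caddy walls.
- square20: look-alike: square steel stamp 20 x 20 mm, 45 mm tall, standing; not part of the set; origin at the centre of its underside, x and y along its sides.
- square34: look-alike: square steel stamp 34 x 34 mm, 45 mm tall, standing; not part of the set; origin at the centre of its underside, x and y along its sides.
- tube36: look-alike: round steel bushing 36 mm across with a 22 mm hole right through, 45 mm tall, standing; not part of the set; origin at the centre of its underside.
- beadbowl: small white bowl of green beads, 52 mm across the rim, 20 mm tall; stays where it is; origin at the centre of its underside.
- blanks: pile of copper blanks (one body), 34 mm across and 12 mm tall; stays where it is; origin at the centre of its underside.
- caddy: light-wood caddy fixed to the bench at any yaw, 209 mm long (x) by 76 wide (y); floor 5 mm thick; walls and dividers 5 mm, tops 18 mm above the bench. Origin: centre of its underside. Four bays in a row along x, each 66 mm deep (y, centred), widths 34, 42, 50, 58 mm at x = -82.5, -39.5, +11.5, +70.5 mm, for the 16, 24, 32, 40 mm punches. Fingers closing along its y clear the neighbouring punches.
There are look-alikes about, which are no part of the job. Leave any pink or purple look-alike of the punch40 alone. Leave any pink look-alike of the punch32 alone.

How it is judged (in metres and radians):
At the end, for the whole second after the job is handed in: Each round punch stands upright (0.12 rad) at rest on the floor of its own bay (underside 2-9 mm above the caddy's, within 10.5 mm of the bay's centre along the row, 27 mm across); the stamps, bushing, bowl and blanks are upright (0.15 rad) and within 15 mm of their starts (x of punch16 in the frame of caddy between -0.093 and -0.072 m and y of punch16 in the frame of caddy between -0.027 and 0.027 m and z of punch16 in the frame of caddy between 0.002 and 0.009 m and angle between each of punch16, punch24, punch32, punch40's own z axis and vertical below 0.12 rad and linear speed of each of punch16, punch24, punch32, punch40 below 0.02 m/s and angular speed of each of punch16, punch24, punch32, punch40 below 0.2 rad/s and x of punch24 in the frame of caddy between -0.05 and -0.029 m and y of punch24 in the frame of caddy between -0.027 and 0.027 m and z of punch24 in the frame of caddy between 0.002 and 0.009 m and x of punch32 in the frame of caddy between 0.001 and 0.022 m and y of punch32 in the frame of caddy between -0.027 and 0.027 m and z of punch32 in the frame of caddy between 0.002 and 0.009 m and x of punch40 in the frame of caddy between 0.06 and 0.081 m and y of punch40 in the frame of caddy between -0.027 and 0.027 m and z of punch40 in the frame of caddy between 0.002 and 0.009 m and distance of each of square20, square34, tube36, beadbowl, blanks from where it was at the start of the episode below 0.015 m and angle between each of square20, square34, tube36, beadbowl, blanks's own z axis and vertical below 0.15 rad); the robot touches nothing.
It fails at once if a punch is knocked over (tilted more than 0.7 rad) (angle between any of punch16, punch24, punch32, punch40's own z axis and vertical above 0.7 rad).
It fails at once if a square stamp, the bushing, the bowl or the blanks is moved more than 25 mm or tipped more than 0.7 rad (distance of any of square20, square34, tube36, beadbowl, blanks from where it was at the start of the episode above 0.025 m or angle between any of square20, square34, tube36, beadbowl, blanks's own z axis and vertical above 0.7 rad).
It also fails if it takes over 96 s, if anything falls off the work surface, if the arm or the gripper's body presses on something with over 40 N, if the wrist force passes 120 N, or if a joint passes its speed limit or range.

### The arm

A 7-joint arm with a two-finger parallel gripper is mounted at the origin on the work surface. World frame = base frame: x ahead of the robot, y to its left, z up, the work surface at z = 0. Lengths are in mm, angles in rad, forces in N, time in s.
With the tool pointing down it reaches from about 425 to 975 mm from the base axis. Payload 16.7 kg.
Tool frame: the origin (TCP) lies midway between the tips of the shut fingers; the grasp point (between the pads) lies 19 mm behind it; z points along the fingers, y is the line along which they close (so a half turn about z gives the same grasp; the last joint's range is limited). The gripper opens to 85 mm and grips with 20 to 120 N. Pads are 22 mm wide; open, the fingers measure 114 mm over their backs; the gripper's body (76 mm by 85 mm) begins 54 mm behind the grasp point. The pads swing forward as they close: fully open they stand 13 mm farther back than shut.
Start: joints at [0.974, 0.426, 0.074, 1.606, -0.034, 1.111, -0.067], TCP at [292.229, -608.423, 231.302] pointing down, gripper open.
Joint ranges: [-2.85, 2.85], [-0.5, 2.14], [-1.23, 1.37], [0.21, 2.46], [-1.02, 4.16], [0.16, 2.05], [-2.73, 2.73]. Speed limits (rad/s): [1.89, 1.89, 2.39, 2.39, 3.01, 3.01, 3.01].

### API

Orientations are given as a 3x3 rotation matrix whose columns are the frame's x, y, z axes.
In Python, from rig import env gives the robot as it stands. Calls block until the motion is done:
- env.reach(position, orientation): joint-space move of the TCP to a pose.
- env.move_l(position, orientation=None, max_speed=150, contact_N=None): straight line of the TCP; orientation=None keeps the orientation; max_speed is the mean speed in mm/s. With contact_N (N) it stops when the force on the tool has changed by that much, and returns True; else False.
- env.move_joints(angles): joint-space move.
- env.release() and env.gripper_close(force=None): open the fingers fully, or close them until they stop; force is the grip in N (None keeps the last).
- env.hold(seconds).
- env.inverse_kinematics(position, orientation): joint angles nearest the present ones, or None.
- env.observe(): the state.
- env.get_image(name): name is "scene" or "top" or "wrist"; returns the picture (384x512x3 uint8, blue, green, red); there is no depth.
- env.camera_params(name): a dict with "mtx" (3x3 intrinsics, pixels), "world_to_cam" (4x4, takes a point from world to camera coordinates). Camera axes: x right, y up, looking along -z (the intrinsics and any distortion apply to the point x, -y, -z); pixel columns grow to the right and rows downward; lengths in mm; the calibration is good to about 2 mm. A picture is of the moment at which its call begins: read the wrist's pose just before it. camera_params takes no time and is no camera call; for the wrist camera it gives the pose at the moment of the call.
A pose or a line that the arm cannot do raises env.IKError and nothing moves.
- env.job_done(): hands the job in; it is judged then, once.
The state is a dict: "clock": time; "q": joint angles; "qvel": joint speeds; "joint_torque": joint torques, N m; "tool_pos": TCP position; "eef_rot": TCP orientation; "wrist_force": force on the tool from outside, world axes, zero at the start; "ft_torque": the same for the moment, N m; "finger_gap": finger opening in mm; "gripper_force": force on a finger pad.
Only numpy, scipy, OpenCV 4.12 (cv2) and the standard library are available. Lean on these libraries where they do the work, as an engineer would, in place of code of your own. Each camera call takes 0.05 s, during which the arm holds its last target. There are 200 camera calls.

## Working session

There is one attempt and no reset: what is moved stays moved. The work goes in short steps, each a Python script; the robot and the scene stay as the last script left them, time stands still between calls to the robot, and variables do not carry over. Pictures are saved under pics/ and viewed, at most 14 in all, crops included, and the job is handed in when it is done.

```bash
ls; mkdir -p pics; python3 - <<'E'
from rig import env
import cv2
for n in("scene","top","wrist"):
    p=env.camera_params(n); print(n,{k:(v.round(1).tolist() if hasattr(v,'round') else v) for k,v in p.items()})
    cv2.imwrite(f"pics/{n}0.png",env.get_image(n))
E
```

```text
pics
scene {'mtx': [[407.8, 0.0, 250.7], [0.0, 407.8, 194.5], [0.0, 0.0, 1.0]], 'world_to_cam': [[0.8, 0.5, -0.0, -412.0], [-0.3, 0.5, 0.8, 108.2], [0.4, -0.7, 0.6, -1089.9], [0.0, 0.0, 0.0, 1.0]]}
top {'mtx': [[413.7, 0.0, 248.5], [0.0, 413.7, 189.1], [0.0, 0.0, 1.0]], 'world_to_cam': [[-0.0, -1.0, -0.0, 4.8], [1.0, -0.0, 0.1, -482.8], [-0.1, -0.0, 1.0, -796.8], [0.0, 0.0, 0.0, 1.0]]}
wrist {'mtx': [[290.2, 0.0, 256.0], [0.0, 290.2, 190.2], [0.0, 0.0, 1.0]], 'world_to_cam': [[0.4, -0.9, -0.0, -674.4], [0.9, 0.4, -0.3, 39.6], [0.3, 0.1, 1.0, -380.4], [0.0, 0.0, 0.0, 1.0]]}
```

View pics/top0.png

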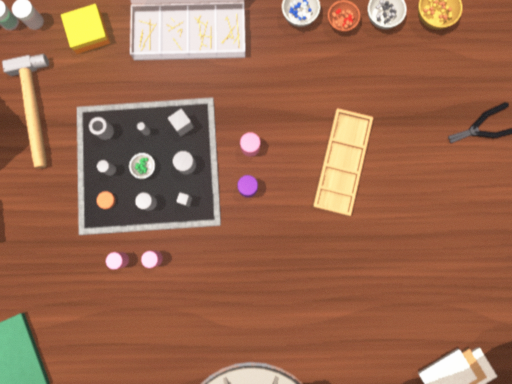

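View pics/scene0.png

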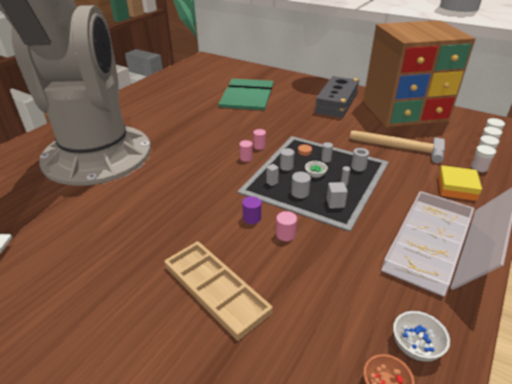

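Top view: mat grid with tube (100,127), thin punch (143,128), square34 (180,121), punch (105,167), bowl (142,165), punch (183,161), blanks (105,200), punch (145,201), square20 (184,199). The pink/purple cylinders at (250,143), (247,186), (117,261) and (150,259) are decoys off the mat. The caddy runs around (344,162), with its narrow and wide ends still to be determined.

```bash
python3 - <<'E'
import cv2
i=cv2.imread("pics/top0.png")
a=cv2.resize(i[92:240,70:225],None,fx=3.4,fy=3.4,interpolation=cv2.INTER_CUBIC)
b=cv2.resize(i[100:225,305:385],None,fx=3.4,fy=3.4,interpolation=cv2.INTER_CUBIC)
b=cv2.copyMakeBorder(b,0,a.shape[0]-b.shape[0],0,0,0)
cv2.imwrite("pics/crop0.png",cv2.hconcat([a,b]))
E
```

```text
(no output)
```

View pics/crop0.png

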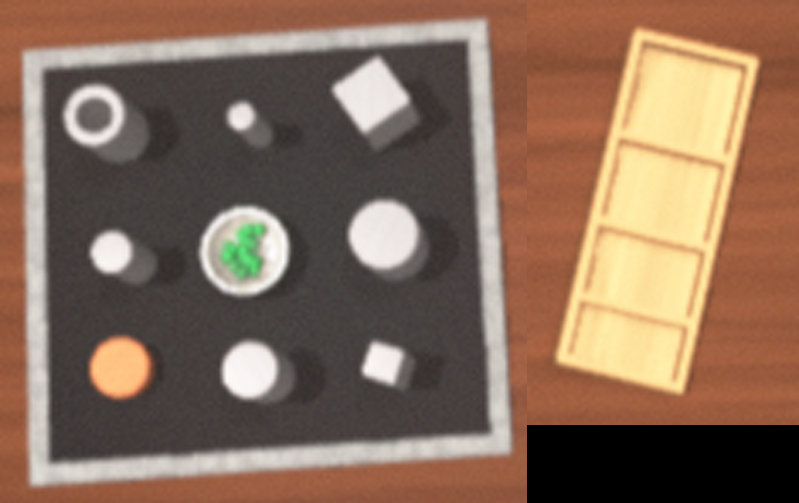

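The four round solid tops in the crop: 16 at (241,116), 24 at (111,252), 32 at (251,370), 40 at (384,235). The tube has a hole and the two squares have corners. The caddy's wide bay is at the top of the image, its narrow bay at the bottom. The off-mat pink and purple cylinders are excluded by colour.

```bash
cat > h.py <<'E'
import numpy as np, cv2
def ray(p,uv,z):
    M=p["world_to_cam"];R=M[:3,:3];c=-R.T@M[:3,3]
    uv=np.atleast_2d(np.asarray(uv,float))
    d=np.c_[uv,np.ones(len(uv))]@np.linalg.inv(p["mtx"]).T
    d=(d*[1,-1,-1])@R
    return (c+d*((z-c[2])/d[:,2])[:,None])[:,:2]
def blobs(mask,lo=20):
    for c in cv2.findContours(mask,cv2.RETR_EXTERNAL,cv2.CHAIN_APPROX_NONE)[0]:
        m=cv2.moments(c)
        if m["m00"]>lo: yield c,np.array([m["m10"],m["m01"]])/m["m00"],m["m00"]
E
python3 - <<'E'
from rig import env; from h import *
for k,v in env.camera_params("top").items(): 
    if k not in("mtx","world_to_cam"): print(k,v)
i=cv2.imread("pics/top0.png"); p=env.camera_params("top")
b=cv2.resize(i,None,fx=4,fy=4,interpolation=cv2.INTER_CUBIC)
px=lambda c:(np.asarray(c)+.5)/4-.5
m=((b.min(2)>165)*255).astype(np.uint8); 
roi=np.zeros_like(m); roi[105*4:222*4,85*4:210*4]=255; m&=roi
for c,u,a in blobs(m,200):
    w=ray(p,px(c.reshape(-1,2)),51); xy=ray(p,px(u),51)[0]
    print(px(u).round(1),"xy",xy.round(1),"eqdia",round(2*np.sqrt(cv2.contourArea(w.astype(np.float32))/np.pi),1),"minrect",np.round(cv2.minAreaRect(w.astype(np.float32))[1],1))
h=cv2.cvtColor(b,cv2.COLOR_BGR2HSV); m=cv2.inRange(h,(10,50,180),(32,190,255))
m[:100*4]=0; m[:,:305*4]=0; m[225*4:]=0; m[:,385*4:]=0
c,u,a=max(blobs(m),key=lambda t:t[2])
w=ray(p,px(c.reshape(-1,2)),18); print("caddy",cv2.minAreaRect(w.astype(np.float32)))
print(ray(p,[[250,142]],45),ray(p,[[247,185]],45))
E
```

```text
[182.1 198.3] xy [464.6 125.2] eqdia 21.5 minrect [19.9 20. ]
[143.  200.4] xy [461.9 201.5] eqdia 31.1 minrect [31.4 30.8]
[102.3 165.8] xy [532.  282.8] eqdia 22.7 minrect [22.9 22.5]
[141.5 165.3] xy [531.4 205.4] eqdia 50.5 minrect [50.4 50.4]
[182.4 160.6] xy [539.2 124.8] eqdia 38.7 minrect [39.  38.5]
[140.5 125.9] xy [611.2 208.5] eqdia 14.5 minrect [14.8 14.6]
[ 97.2 125.5] xy [613.9 295.1] eqdia 34.5 minrect [34.3 34.8]
[178.6 119.4] xy [622.8 132.4] eqdia 37.0 minrect [33.9 33.6]
[208.9 112.4] xy [635.9  72. ] eqdia 9.6 minrect [ 3.  55.4]
[116.7 106.8] xy [651.5 256.9] eqdia 35.4 minrect [  9.5 178. ]
caddy ((539.2431640625, -198.03346252441406), (79.78298950195312, 214.37399291992188), 74.56442260742188)
[[575.303066    -8.91103769]] [[489.10529259  -1.45346684]]
```

```bash
cat >> h.py <<'E'
P={"punch16":(611.2,208.5),"punch24":(532,282.8),"punch32":(461.9,201.5),"punch40":(539.2,124.8)}
OBS=[(464.6,125.2,15),(613.9,295.1,18),(622.8,132.4,24)]
def down(a):  # a: direction of closing line (rad)
    y=np.array([np.cos(a),np.sin(a),0]);z=np.array([0,0,-1.]);return np.c_[np.cross(y,z),y,z]
def clear(c,a,obs):
    y=np.array([np.cos(a),np.sin(a)]);x=np.array([y[1],-y[0]]);r=1e9
    for o in obs:
        d=np.array(o[:2])-c; q=np.array([abs(d@x),abs(d@y)])
        e=np.maximum([q[0]-11,max(40-q[1],q[1]-58)],0); r=min(r,np.hypot(*e)-o[2])
    return r
E
python3 - <<'E'
from rig import env; from h import *
rad={"punch16":8,"punch24":12,"punch32":16,"punch40":20}
A=np.radians(np.arange(0,180,5))
for n,c in P.items():
    o=OBS+[(*P[k],rad[k]) for k in P if k!=n]
    s=[clear(np.array(c),a,o) for a in A]; print(n,[(int(np.degrees(A[j]).round()),round(s[j])) for j in np.argsort(s)[::-1][:8]])
cad=np.array([539.2,-198.0]);a=np.radians(-15.44)
M=env.camera_params("wrist")["world_to_cam"];s=env.observe()
print("cam in tool",s["eef_rot"].T@(-M[:3,:3].T@M[:3,3]-s["tool_pos"]),"axis",s["eef_rot"].T@-M[2,:3])
for k in(1,-1):
    for pos in((cad[0],cad[1],250),(539,205,250)):
        print(k,pos,env.inverse_kinematics(pos,down(a+k*np.pi/2)))
E
```

```text
punch16 [(5, 49), (0, 47), (10, 45), (175, 43), (15, 41), (170, 40), (20, 38), (165, 36)]
punch24 [(100, 53), (95, 52), (105, 50), (90, 48), (110, 46), (115, 44), (85, 43), (120, 42)]
punch32 [(5, 53), (10, 50), (0, 48), (15, 46), (175, 44), (20, 43), (170, 40), (25, 40)]
punch40 [(90, 53), (85, 52), (95, 48), (80, 48), (75, 45), (100, 44), (70, 41), (105, 41)]
cam in tool [ 7.45865446e+01 -1.40375828e-01 -1.43908264e+02] axis [-2.93621278e-01  4.15669065e-04  9.55921740e-01]
1 (np.float64(539.2), np.float64(-198.0), 250) [ 0.67926788  0.28976763 -0.53082491  1.7878745   0.1624188   1.10735902
  1.39503586]
1 (539, 205, 250) [ 0.21752616  0.36430108 -0.86445076  1.76927376  0.30187857  1.14729639
  0.56078619]
-1 (np.float64(539.2), np.float64(-198.0), 250) [ 0.26722813  0.24738791 -0.03264572  1.81236387  0.00905289  1.08198437
 -1.60895066]
-1 (539, 205, 250) [ 0.05145191  0.31247742 -0.64278457  1.77801917  0.20628503  1.11900121
 -2.49907333]
```

```bash
python3 - <<'E'
from rig import env; from h import *
import pickle
a=np.radians(-15.44); out={}
for n,pos,ang in(("cad",(539,-198,250),a-np.pi/2),("mat",(539,205,250),np.radians(5))):
    env.reach(pos,down(ang)); env.hold(.3)
    p=env.camera_params("wrist"); i=env.get_image("wrist"); out[n]=(p,i); cv2.imwrite(f"pics/w_{n}.png",i)
    s=env.observe(); print(n,s["clock"],s["tool_pos"],s["q"].round(2) if hasattr(s["q"],"round") else s["q"],s["finger_gap"])
pickle.dump(out,open("w.pkl","wb"))
cv2.imwrite("pics/w1.png",cv2.resize(cv2.hconcat([out["cad"][1],out["mat"][1]]),(800,300)))
E
```

```text
cad 2.25 [ 538.92165139 -198.3250452   249.98588752] [ 0.27  0.25 -0.03  1.81  0.01  1.08 -1.61] 85.35909247663108
mat 4.0917 [539.14433466 204.68563041 249.99935551] [-0.05  0.29 -0.51  1.78  0.16  1.11 -0.53] 85.22880000417497
```

View pics/w1.png

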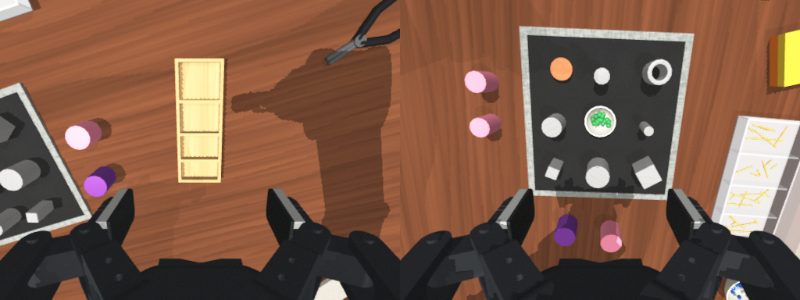

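Both wrist views are clear. In the left panel the caddy spans (177,58)-(222,182). In the right panel the punches are 24 (602,75), 32 (553,125), 16 (647,130) and 40 (597,173). I'll measure both.

```bash
python3 - <<'E'
from h import *; import pickle
o=pickle.load(open("w.pkl","rb")); px=lambda c:(np.asarray(c)+.5)/4-.5
p,i=o["mat"]; b=cv2.resize(i,None,fx=4,fy=4,interpolation=cv2.INTER_CUBIC)
m=((b.min(2)>185)*255).astype(np.uint8); m[:70*4]=0;m[245*4:]=0;m[:,:170*4]=0;m[:,350*4:]=0
for c,u,a in blobs(m,200):
    w=ray(p,px(c.reshape(-1,2)),51).astype(np.float32)
    print(px(u).round(1),ray(p,px(u),51)[0].round(1),np.round(cv2.minAreaRect(w)[1],1))
p,i=o["cad"]; b=cv2.resize(i,None,fx=4,fy=4,interpolation=cv2.INTER_CUBIC)
h=cv2.cvtColor(b,cv2.COLOR_BGR2HSV); m=cv2.inRange(h,(10,40,170),(34,190,255)); m[:,:215*4]=0; m[:,300*4:]=0; m[245*4:]=0
c,u,a=max(blobs(m),key=lambda t:t[2])
print("caddy",cv2.minAreaRect(ray(p,px(c.reshape(-1,2)),18).astype(np.float32)))
E
```

```text
[194.4 221.3] [466.7 125.9] [18.8 18.6]
[252.6 226.2] [541.4 125.5] [38.3 38.4]
[318.  225.8] [625.  133.3] [32.9 32.8]
[171.5 232.3] [437.6 107.9] [24.6 58.6]
[346.1 218. ] [659.  147.2] [ 9.  98.6]
[318.  167.4] [613.6 209.3] [14.  14.7]
[193.6 162.4] [463.9 202.3] [30.2 30.5]
[255.8 155. ] [537.5 217.8] [47.8 47.8]
[258.   96.9] [534.2 283.7] [22.2 22. ]
[331.9  91.8] [616.2 296.3] [34.2 34.4]
caddy ((541.1658935546875, -191.58932495117188), (90.22164916992188, 212.42489624023438), 74.74147033691406)
```

```bash
python3 - <<'E'
from h import *; import pickle
o=pickle.load(open("w.pkl","rb")); px=lambda c:(np.asarray(c)+.5)/4-.5
p,i=o["cad"]; b=cv2.resize(i,None,fx=4,fy=4,interpolation=cv2.INTER_CUBIC)
h=cv2.cvtColor(b,cv2.COLOR_BGR2HSV)
for v in(170,190,205):
    m=cv2.inRange(h,(10,40,v),(34,170,255)); m[:,:215*4]=0; m[:,300*4:]=0; m[245*4:]=0
    m=cv2.morphologyEx(m,cv2.MORPH_CLOSE,np.ones((25,25))); m=cv2.morphologyEx(m,cv2.MORPH_OPEN,np.ones((60,60)))
    c,u,a=max(blobs(m),key=lambda t:t[2]); print(v,cv2.minAreaRect(ray(p,px(c.reshape(-1,2)),18).astype(np.float32)),px(cv2.boundingRect(c)))
E
```

```text
170 ((539.3577880859375, -197.07122802734375), (79.51018524169922, 211.7100372314453), 74.58517456054688) [223.125  73.875  63.375 159.875]
190 ((539.345458984375, -197.31822204589844), (78.17323303222656, 211.08387756347656), 74.61908721923828) [223.375  74.125  63.125 159.375]
205 ((539.1719970703125, -197.4527587890625), (77.65190124511719, 210.7700958251953), 74.54889678955078) [223.625  74.375  62.625 159.125]
```

```bash
cat >> h.py <<'E'
CAD=np.array([539.3,-197.6]);YAW=np.radians(-15.42)
PK={"punch16":(612.4,208.9,5,-82.5),"punch24":(533.1,283.2,100,-39.5),"punch32":(462.9,201.9,5,11.5),"punch40":(540.3,125.1,90,70.5)}
def best(env,pos,a):
    q0=np.array(env.observe()["q"]);r=[]
    for k in(0,np.pi):
        q=env.inverse_kinematics(pos,down(a+k))
        if q is not None:r.append((np.abs(np.array(q)-q0).max(),a+k))
    return min(r)[1]
def goto(env,x,y,a,z=160):
    a=best(env,(x,y,z),a); env.reach((x,y,z),down(a))
def fetch(env,n):
    x,y,d,_=PK[n]; goto(env,x,y,np.radians(d))
    if env.move_l((x,y,30),max_speed=80,contact_N=8): print("contact!",env.observe()["tool_pos"]); return False
    env.gripper_close(60); s=env.observe(); print(n,"gap",round(s["finger_gap"],1),"t",s["clock"])
    env.move_l((x,y,160),max_speed=120); s=env.observe(); print(" lifted gap",round(s["finger_gap"],1),np.round(s["wrist_force"],1)); return True
def place(env,n):
    b=PK[n][3]; x,y=CAD+b*np.array([np.cos(YAW),np.sin(YAW)])
    goto(env,x,y,YAW+np.pi/2); env.move_l((x,y,60),max_speed=120)
    c=env.move_l((x,y,30),max_speed=30,contact_N=12); s=env.observe(); print(" down",c,np.round(s["tool_pos"],1),"t",s["clock"])
    if s["tool_pos"][2]<35: env.release(); env.move_l((x,y,160),max_speed=120)
E
python3 - <<'E'
from rig import env; from h import *
if fetch(env,"punch40"): place(env,"punch40")
i=env.get_image("top"); cv2.imwrite("pics/t1.png",cv2.resize(i[80:240,60:400],None,fx=2.3,fy=2.3,interpolation=cv2.INTER_CUBIC))
E
```

```text
punch40 gap 38.0 t 7.7333
 lifted gap 37.8 [-0.2 -0.2 -4.8]
 down False [ 607.4 -216.4   30.2] t 12.4083
```

View pics/t1.png

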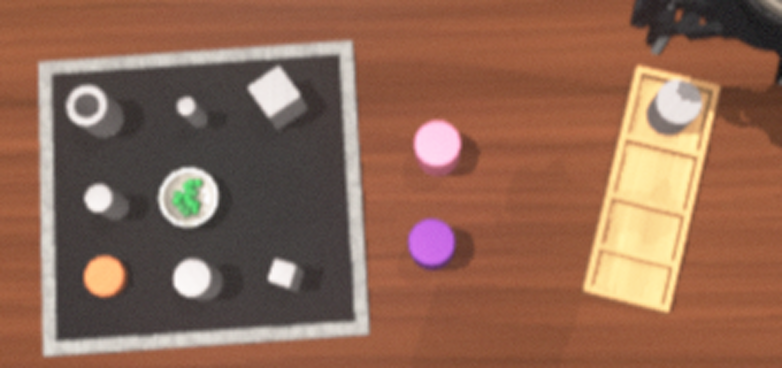

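Punch40 stands in the widest bay at crop pixel (679,101), and everything else is undisturbed. About 14 s used so far, so I'll continue with the rest.

```bash
python3 - <<'E'
from rig import env; from h import *
for n in("punch32","punch24","punch16"):
    if not fetch(env,n): break
    if env.observe()["finger_gap"]<int(n[-2:])-5: print("bad grasp"); break
    place(env,n)
env.reach((500,150,260),down(np.radians(5)))
i=env.get_image("top"); cv2.imwrite("pics/t2full.png",i); cv2.imwrite("pics/t2.png",cv2.resize(i[80:240,60:400],None,fx=2.3,fy=2.3,interpolation=cv2.INTER_CUBIC))
s=env.get_image("scene"); cv2.imwrite("pics/s2.png",cv2.resize(s[120:350,150:400],None,fx=2.5,fy=2.5,interpolation=cv2.INTER_CUBIC))
print(env.observe()["clock"])
E
```

```text
punch32 gap 29.8 t 18.1667
 lifted gap 29.8 [ 0.3  1.  -2.5]
 down False [ 550.5 -200.7   30.2] t 23.0583
punch24 gap 21.6 t 29.0167
 lifted gap 22.2 [ 0.4  0.2 -1. ]
 down False [ 501.3 -187.1   30.2] t 34.1083
punch16 gap 13.6 t 39.9333
 lifted gap 13.5 [ 0.1 -0.  -0.6]
 down False [ 459.9 -175.7   30.2] t 44.825
48.1417
```

View pics/t2.png

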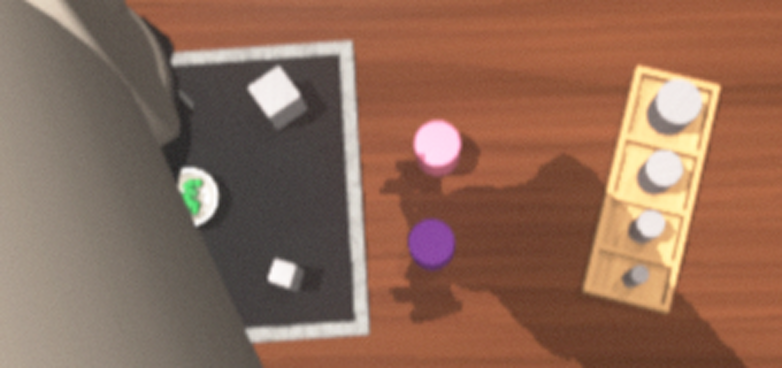

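View pics/s2.png

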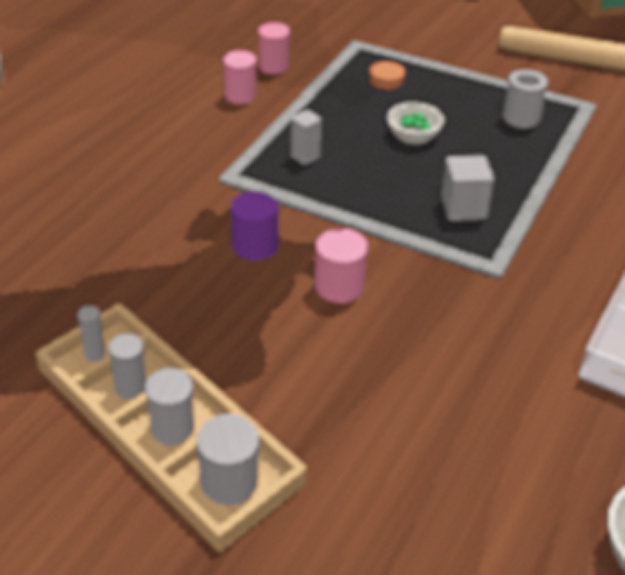

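All four punches stand upright in their own bays: scene crop 16 (92,335), 24 (127,367), 32 (170,405), 40 (228,458). The look-alikes, bowl and blanks are in place. One numeric check of the positions within the bays, then I'll hand in.

```bash
python3 - <<'E'
from rig import env; from h import *
p=env.camera_params("top"); R=np.array([[np.cos(YAW),-np.sin(YAW)],[np.sin(YAW),np.cos(YAW)]])
uv=np.array([[679,104],[664,170],[651,224],[641,274]])/2.3+[60,80]
print(((ray(p,uv,50)-CAD)@R).round(1))
env.hold(.3); s=env.observe(); print(np.round(s["wrist_force"],1)); print(env.job_done())
E
```

```text
[[ 67.5  -2.5]
 [  7.8  -2.7]
 [-40.4  -2.3]
 [-84.   -3.6]]
[0.4 0.3 0.2]
the job is handed in; nothing more can be done
None
```

All four punches are standing upright in their own bays, within about 4 mm of centre along the row by my estimate from the top image. The other objects look undisturbed, and I handed the job in at about 48 s of the 96 s allowed; the hand-in call gave no verdict.

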